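# Load the strips into the laminating form and clamp them

### The job

Take the pile of three strips standing on edge in the slotted stand and put them together into the laminating form: tip the pile in with one end low so that it goes under the hold-down, then let the other end down behind the low stop until all three sit fully down on the floor of the form, still on edge. Then squeeze the spring clamp off its rail and let it close over the top edge of the three strips, about the middle of their length, so that its jaw pads sit fully on the wood and pinch the three together. Leave the glue bottle, chisel, mallet and try square where they are.

Things in the scene. Friction and masses are not known exactly. Their poses are not given: they have to be found in the camera images.
- form: Wooden laminating form, fixed. Base 216 x 78 x 10 mm, origin at the centre of its underside, x along it, z up. Slot for the strips: floor at z = 10 mm, 167 long (x -83.5 to 83.5), 27 wide (y -13.5 to 13.5), between two fences 18 thick, tops at z = 34. Tall end block with hold-down at +x, low toe stop at -x; 153 mm clear between those two, so strips go in only with the +x end low and first
- form_holddown (a point): Middle of the lower inner edge of the hold-down plate, at form x = 69.5, y = 0, z = 72 mm. The plate, 50 wide and 10 thick (top at z = 82), reaches 14 mm in over the slot from the end block, which is 22 thick, 64 wide and stands from x = 83.5 up to z = 82. Underside 62 mm above the slot floor; axes as the form
- form_toe (a point): Middle of the top inner edge of the low toe stop, at form x = -83.5, y = 0, z = 22 mm (12 mm above the slot floor); the stop is 18 thick, 63 wide; axes as the form
- strip_a: Plain light wooden strip 160 x 8 x 56 mm (length x, thickness y, height z), about 55 g, standing on its long 8 mm edge; origin at the centre of its underside. It is the strip on the -y side of the pile
- strip_b: The middle strip, same as strip_a; x along its length, y across, z up; either end may go first. The pile of three is 24 to 25 mm thick
- strip_c: The strip on the +y side of the pile, same as strip_a
- stand: Low slotted stand, fixed: plywood base 130 x 80 x 8 mm with two battens 120 long, 18 thick, 16 high (tops at z = 24) that leave a slot 30 wide, open at the ends; the strips stand in it on edge along x, on the base (z = 8). Origin at the centre of its underside
- rail: Fixed clamp rail: base 130 x 90 x 14 mm and an upright board 12 thick (y) and 130 long (x), top edge at z = 75 mm. Origin at the centre of its underside
- clamp: Spring clamp, 125 mm tall, 100 g, dark steel, black grips and pads, clipped jaws down on the rail. Origin midway between the jaws at their lower ends, 22 mm below the rail's top edge; z up to the handles, x along the hinge pin and the rail, y the way the jaws open. Jaw pads 24 wide (x), z 0 to 14. This body is the -y lever: it leans by half the joint's travel when the clamp opens
- clamp_pin (a point): Middle of the clamp's hinge pin, 60 mm above its origin. The two handles run from here to 65 mm above it, each 22 wide (x). On the rail their outer faces are 56 mm apart at the top and 26 near the pin, the jaws 12 apart. Squeezing the handle tops to 42 mm opens the jaws to 24 mm, to 30 mm opens them to 36 mm
- clamp_arm (a joint): Opening of the spring clamp in rad: 0 as it sits on the 12 mm rail, 0.22 with the jaws 24 mm apart, 0.44 with 36 mm, stop at 0.56. A spring closes it: about 6 N at the jaws on the rail, 7.5 N at 24 mm; holding it open takes 6 to 9 N at each handle top
- glue: Bystander: white glue bottle, standing, 58 mm in diameter, 185 mm tall; origin at the centre of its underside. To be left alone
- chisel: Bystander: chisel lying flat, 250 mm long along x, 28 mm high, wooden handle to -x; origin at the middle of its length, on the bench. To be left alone
- mallet: Bystander: joiner's mallet on its side, 65 mm high; handle along x, head 65 x 130 mm centred at x = +115 mm, handle end at x = -170 mm. To be left alone
- trysquare: Bystander: try square lying flat, blade 180 x 40 x 4 mm along x, stock 125 x 18 x 16 mm across its -x end. To be left alone
Things that resemble listed ones, but are neither listed nor needed, are in the scene too. What is shaped like the strip_c but green or purple is not meant.

How it is judged:
On the way, in this order (a step that is already met when the one before it is completed fails the run):
1. the pile is in the form at a slant, one end low (x of strip_b in the frame of form between -0.04 and 0.02 m and y of strip_b in the frame of form between -0.006 and 0.006 m and z of strip_b in the frame of form below 0.045 m and angle between strip_b's own z axis and vertical between 0.04 and 0.7 rad), for 0.05 s.
2. all three strips are fully down in the form under the hold-down (x of strip_a in the frame of form between -0.006 and 0.006 m and y of strip_a in the frame of form between -0.0125 and 0.0125 m and z of each of strip_a, strip_b, strip_c in the frame of form below 0.0125 m and angle between each of strip_a, strip_b, strip_c's own z axis and vertical below 0.1 rad and angle between the x axis of each of strip_a, strip_b, strip_c and the x axis of form, either way round below 0.05 rad and x of strip_b in the frame of form between -0.006 and 0.006 m and y of strip_b in the frame of form between -0.0125 and 0.0125 m and x of strip_c in the frame of form between -0.006 and 0.006 m and y of strip_c in the frame of form between -0.0125 and 0.0125 m), for 0.2 s.
At the end, for the whole second after the job is handed in: Strips upright on the form's floor (within 2.5 mm), within 6 mm of the slot's middle lengthwise; clamp pinching all three (1.5 N or more each side), jaw tips 7 mm or more below their top edge, within 40 mm of their middle and 10 mm of the centre line, within 0.35 rad of upright; all at rest (all of step 2 and x of clamp in the frame of form between -0.04 and 0.04 m and y of clamp in the frame of form between -0.01 and 0.01 m and z of clamp in the frame of form between 0.03 and 0.059 m and angle between clamp's own z axis and vertical below 0.35 rad and contact force between clamp and strip_a above 1.5 N and contact force between clamp and strip_c above 1.5 N and value of joint clamp_arm between 0.14 and 0.32 rad and linear speed of each of strip_a, strip_b, strip_c, clamp below 0.02 m/s); the robot touches nothing.
It fails at once if the glue bottle is moved by more than 25 mm or knocked over (distance of glue from where it was at the start of the episode above 0.025 m or angle between glue's own z axis and vertical above 0.5 rad).
It fails at once if the chisel is moved by more than 25 mm or knocked over (distance of chisel from where it was at the start of the episode above 0.025 m or angle between chisel's own z axis and vertical above 0.5 rad).
It fails at once if the mallet is moved by more than 25 mm or knocked over (distance of mallet from where it was at the start of the episode above 0.025 m or angle between mallet's own z axis and vertical above 0.5 rad).
It fails at once if the try square is moved by more than 25 mm or knocked over (distance of trysquare from where it was at the start of the episode above 0.025 m or angle between trysquare's own z axis and vertical above 0.5 rad).
It also fails if it takes over 72 s, if anything falls off the work surface, if the arm or the gripper's body presses on something with over 40 N, if the wrist force passes 120 N, or if a joint passes its speed limit or range.

### The arm

A 7-joint arm with a two-finger parallel gripper is mounted at the origin on the work surface. World frame = base frame: x ahead of the robot, y to its left, z up, the work surface at z = 0. Lengths are in m, angles in rad, forces in N, time in s.
With the tool pointing down it reaches from about 0.4 to 0.85 m from the base axis. Payload 10.4 kg.
Tool frame: the origin (TCP) lies at the very end of the fingers, on their centre line; the grasp point (between the pads) lies 19 mm behind it; x points along the fingers, y is the direction in which the jaws open and shut, and the axes are right-handed (so a half turn about x gives the same grasp; the last joint's range is limited). The gripper opens to 85 mm and grips with 20 to 120 N. Pads are 22 mm wide; open, the fingers measure 114 mm over their backs; the gripper's body (76 mm by 85 mm) begins 54 mm behind the grasp point. The pads swing forward as they close: fully open they stand 13 mm farther back than shut.
Start: joints at [-1.339, 0.332, -0.065, 1.46, 0.022, 1.35, -0.088], TCP at [0.158, 0.605, 0.231] pointing down, gripper open.
Joint ranges: [-2.6, 2.6], [-0.5, 2.12], [-1.47, 1.34], [0.16, 2.42], [-1.27, 4.41], [0.06, 2.06], [-2.6, 2.6]. Speed limits (rad/s): [2.22, 2.22, 2.79, 2.79, 3.14, 3.14, 3.14].

### API

Orientations are given as a unit quaternion [x, y, z, w].
In Python, from workcell import monitor, camera, ticket, regions_of gives the robot as it stands.
- The arm moves only by the tool step_arm, never from a script. Its argument "increments" is a list of rows, each a list of 5 numbers: the finger opening in m, from 0 to 0.0854, then the shift along the world's x, y, z in m, then the turn about the world's z in rad. A call has 1 to 12 rows; each row shifts and turns the commanded pose from where the row before left it; what a row does not reach is not made up. A row lasts 1/12 s, in which the tool goes at most 41.7 mm and 7.16 degrees, less where a joint would pass 70% of its speed; a pose out of reach is approached as far as the arm can. A call with a gripper value outside its range is refused whole. The fingers move at their own pace and stop on an object; "force" is the grip in N (left out, the last holds). Time passes only in rows, so rows that do not move let the fingers close. It gives the time, the measured TCP pose, the force and the opening at its end, in the units of the state.
- monitor.get_obs(): the state, without advancing time (a new reading comes with each control period).
- camera(name): name is "scene" or "top" or "wrist"; returns a dict with "color" (400x640x3 uint8, red, green, blue), "range_z" (400x640 float32, m along the optical axis (not along the pixel's ray), 0 where there is no reading), "fx", "fy", "cx", "cy" (pixels), "k1" (the pictures are not rectified: a ray, as slopes to the right and down, at radius r is drawn at 1 + k1 r^2 times it, then the intrinsics apply), "cam_to_world" (4x4, takes a point from camera to world coordinates). Camera axes: x right, y up, looking along -z (the intrinsics and any distortion apply to the point x, -y, -z); pixel columns grow to the right and rows downward; lengths in m; the calibration is good to about 2 mm. A picture is of the moment at which its call begins.
- ticket.hand_in(): hands the job in, once; it reports no verdict.
Trained networks look in a picture, given as the dict that the camera call returned (one of the last four; its "shot" number tells which), for a name from the list of things; names that differ only in an ending like _2 or _b are one class to them, and where a whole thing is asked for, a point or a joint stands for the part that bears it (a point fixed in the world has none). Each returns a list of dicts, best first, with "p" (0 to 1); they miss things now and then, are a little off and sometimes report something else, mostly with a low value. They report only what shows in the picture. A call takes as long as a camera call. They do not tell look-alikes from the thing itself.
- regions_of(picture, query): "region" (400x640 bool, what is visible of it) and "centre" ([row, column] in pixels, amid what is visible of it).
The state is a dict: "clock": time; "joint_pos": joint angles; "joint_velocities": joint speeds; "tau": joint torques, N m; "position": TCP position; "ee_rot": TCP orientation; "ft_force": force on the tool from outside, world axes, zero at the start; "torque": the same for the moment, N m; "grip_width": opening from 0.0 (shut) to 1.0 (fully open).
Only numpy, scipy, OpenCV 4.12 (cv2) and the standard library are available. Lean on these libraries where they do the work, as an engineer would, in place of code of your own. Each camera call takes 0.05 s, during which the arm holds its last target. There are 200 camera calls.

## Working session

There is one attempt and no reset: what is moved stays moved. The work goes in short steps, Python scripts to look and compute and a tool call to move; the robot and the scene stay as the last step left them, time stands still between calls to the robot, and variables do not carry over. Pictures are saved under pics/ and viewed, about 8 in all and at most 12, crops included, and the job is handed in when it is done.

Besides the shell and the picture viewer there is one more tool, called in YAML: its name, and indented under it one key for each argument. step_arm: Moves the arm, as the interface text tells. Its arguments: {"type":"object","properties":{"increments":{"type":"array"},"force":{"type":"number"}},"required":["increments"]}

```bash
ls; mkdir -p pics
cat > h.py <<'E'
import numpy as np, cv2
from workcell import monitor, camera, ticket, regions_of
def world(p):
    h,w=p["range_z"].shape
    v,u=np.mgrid[0:h,0:w].astype(float)
    x=(u-p["cx"])/p["fx"]; y=(v-p["cy"])/p["fy"]
    a,b=x.copy(),y.copy()
    for _ in range(8):
        f=1+p["k1"]*(a*a+b*b); a,b=x/f,y/f
    z=p["range_z"]; P=np.stack([a*z,-b*z,-z,np.ones_like(z)],-1)@np.array(p["cam_to_world"]).T
    return P[...,:3]
def save(p,n,crop=None,s=1):
    im=p["color"][...,::-1]
    if crop: r0,r1,c0,c1=crop; im=im[r0:r1,c0:c1]
    cv2.imwrite("pics/"+n,cv2.resize(np.ascontiguousarray(im),None,fx=s,fy=s,interpolation=cv2.INTER_CUBIC))
def find(p,q,W=None,k=3):
    W=world(p) if W is None else W
    for d in regions_of(p,q)[:k]:
        m=d["region"]&(p["range_z"]>0); X=W[m]
        if len(X)<5: continue
        zt=np.percentile(X[:,2],97); T=X[X[:,2]>zt-.006]
        r=cv2.minAreaRect((T[:,:2]*1000).astype(np.float32))
        print(q,round(d["p"],2),"px",np.round(d["centre"]),"n",m.sum(),"med",np.median(X,0).round(3),"ztop",zt.round(3),"toprect",np.round(r[0],0),np.round(r[1],0),round(r[2],1))
E
python3 - <<'E'
from h import *
print(monitor.get_obs())
for n in ("top","scene"):
    p=camera(n); save(p,n+"0.png"); W=world(p); print(n,np.round(p["cam_to_world"],2).tolist(),p["fx"])
    for q in ["form","strip_b","stand","rail","clamp","glue","chisel","mallet","trysquare"]: find(p,q,W)
E
```

```text
pics
{'clock': 0.0, 'joint_pos': array([-1.33861755,  0.33287117, -0.06471537,  1.46093491,  0.02153718,
        1.34989797, -0.08846716]), 'joint_velocities': array([-5.93241341e-04, -8.59781881e-04,  7.89991257e-04,  2.35998926e-04,
        5.48284511e-04, -5.61063948e-04,  4.45719867e-05]), 'tau': array([ 4.60616575e-04, -6.25467110e+01,  4.94271715e-02, -3.91588676e+01,
        1.63011497e-02,  9.96312912e-03, -7.59104523e-06]), 'position': array([0.15740108, 0.60446822, 0.23051945]), 'ee_rot': array([ 0.08931744,  0.70144328, -0.09031329,  0.70131536]), 'ft_force': array([ 0.73194831,  1.19256611, -0.16905722]), 'torque': array([-0.03224351, -0.03070813,  0.02170752]), 'grip_width': 0.9967883140050968}
top [[-0.04, 0.97, -0.23, 0.26], [-1.0, -0.04, 0.0, -0.06], [-0.01, 0.23, 0.97, 1.39], [0.0, 0.0, 0.0, 1.0]] 471.45173645075533
form 0.78 px [216. 300.] n 1841 med [ 0.539 -0.001  0.029] ztop 0.084 toprect [457. -15.] [36. 64.] 9.9
strip_b 0.74 px [288. 420.] n 307 med [ 0.316 -0.342  0.047] ztop 0.059 toprect [ 318. -342.] [151.   9.] 10.3
strip_b 0.72 px [217. 402.] n 318 med [ 
[... 2266 characters left out ...]
 0.343 0.117] ztop 0.169 toprect [494. 335.] [51. 14.] 52.5
glue 0.69 px [230. 301.] n 908 med [ 0.588 -0.176  0.103] ztop 0.184 toprect [ 574. -166.] [22. 25.] 46.2
chisel 0.84 px [185. 384.] n 669 med [0.602 0.158 0.016] ztop 0.029 toprect [567. 165.] [ 28. 135.] 84.2
chisel 0.28 px [120. 398.] n 255 med [0.494 0.339 0.123] ztop 0.175 toprect [494. 336.] [55. 15.] 55.9
mallet 0.66 px [215. 428.] n 2468 med [0.763 0.171 0.044] ztop 0.066 toprect [780. 209.] [ 68. 129.] 81.4
mallet 0.27 px [231. 301.] n 928 med [ 0.587 -0.176  0.103] ztop 0.184 toprect [ 575. -167.] [22. 22.] 47.6
trysquare 0.69 px [298. 336.] n 1365 med [ 0.743 -0.212  0.004] ztop 0.017 toprect [ 676. -175.] [ 19. 124.] 0.5
```

View pics/top0.png

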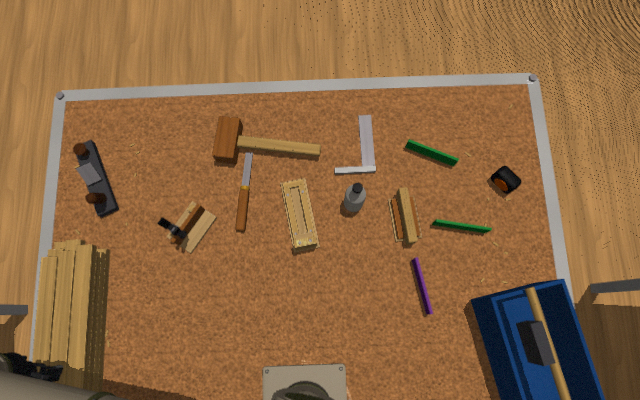

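View pics/scene0.png

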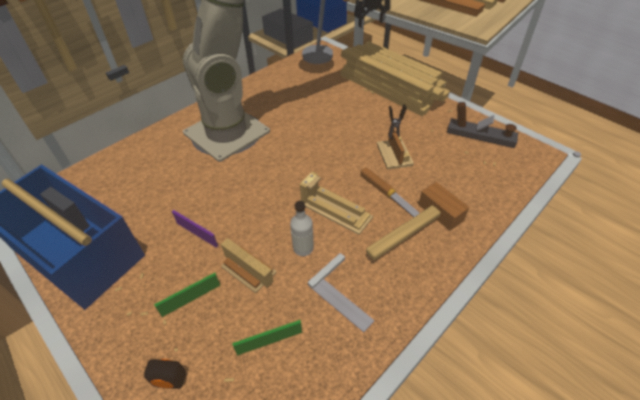

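The pile is the light, three-layer block in the slotted stand (top view 405,217; scene view 245,262). The green strips (432,152 and 461,226) and the purple one (421,286) are look-alikes, ruled out by colour. The form is at (300,215) with its end block towards the robot at (303,243). The clamp is on its rail at (170,227). I'll move over the form first so the wrist camera can measure it.

step_arm:
  increments:
    - [0.085, 0.02, -0.033, 0.006, 0.035]
    - [0.085, 0.02, -0.033, 0.006, 0.035]
    - [0.085, 0.02, -0.033, 0.006, 0.035]
    - [0.085, 0.02, -0.033, 0.006, 0.035]
    - [0.085, 0.02, -0.033, 0.006, 0.035]
    - [0.085, 0.02, -0.033, 0.006, 0.035]
    - [0.085, 0.02, -0.033, 0.006, 0.035]
    - [0.085, 0.02, -0.033, 0.006, 0.035]
    - [0.085, 0.02, -0.033, 0.006, 0.035]
    - [0.085, 0.02, -0.033, 0.006, 0.035]
    - [0.085, 0.02, -0.033, 0.006, 0.035]
    - [0.085, 0.02, -0.033, 0.006, 0.035]
  force: 30

```text
clock: 2.0
position: [0.3981, 0.207, 0.3039]
ee_rot: [-0.059, 0.704, 0.059, 0.705]
ft_force: [0.6, 0.5, -0.6]
grip_width: 0.997
```

step_arm:
  increments:
    - [0.085, 0.024, -0.033, 0, 0]
    - [0.085, 0.024, -0.033, 0, 0]
    - [0.085, 0.024, -0.033, 0, 0]
    - [0.085, 0.024, -0.033, 0, 0]
    - [0.085, 0.024, -0.033, 0, 0]
    - [0.085, 0.024, -0.033, 0, 0]
    - [0.085, 0, 0, 0, 0]
    - [0.085, 0, 0, 0, 0]

```text
clock: 2.67
position: [0.5421, 0.0084, 0.303]
ee_rot: [-0.057, 0.705, 0.056, 0.705]
ft_force: [-0.1, 0.5, 0.5]
grip_width: 0.997
```

Run:
```python
from h import *
o=monitor.get_obs(); print(o["clock"],o["position"],o["ee_rot"],o["joint_pos"].round(2))
p=camera("wrist"); save(p,"w1.png"); W=world(p); np.save("w1.npy",W); print(np.round(p["cam_to_world"],3).tolist(),p["fx"])
find(p,"form",W)
```

```text
2.6667 [0.54208732 0.00844264 0.30304704] [-0.05716021  0.70500997  0.05633791  0.70464153] [-0.63  0.12  0.59  1.59 -0.06  1.45  1.69]
[[-0.16, -0.944, -0.288, 0.467], [0.987, -0.153, -0.046, -0.004], [-0.001, -0.291, 0.957, 0.446], [0.0, 0.0, 0.0, 1.0]] 347.60489624192275
```

View pics/w1.png

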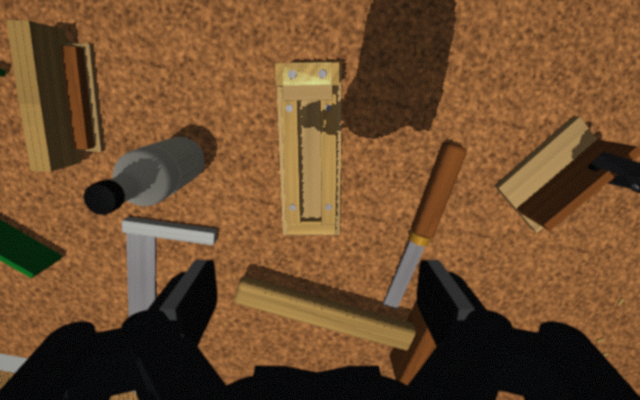

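The wrist view shows the form at (308,150) with its end block at (308,75), the bottle at (150,175), the pile at the far left (45,95), and the clamp at the right edge. Next I'll fit the form.

```bash
cat >> h.py <<'E'
def rect(X):
    r=cv2.minAreaRect((X[:,:2]*1000).astype(np.float32)); return np.round(r[0],1),np.round(r[1],1),round(r[2],2)
def formfit(W,c0=(.543,0),yaw=.165,it=4):
    """axis e1 away from robot (= form -x); returns centre line via fence-top and slot points"""
    c=np.array(c0)
    for _ in range(it):
        e=np.array([np.cos(yaw),np.sin(yaw)]); n=np.array([-e[1],e[0]])
        q=W[...,:2]-c; s=q@e; t=q@n; z=W[...,2]
        F=(z>.027)&(z<.042)&(abs(s)<.07)&(abs(t)<.036)
        S=[];O=[];I=[]
        ss=s[F];tt=t[F]
        rows=[]
        for a in np.arange(-.06,.06,.008):
            k=tt[(ss>a)&(ss<a+.008)]
            l,r=k[k<0],k[k>0]
            if len(l)>5 and len(r)>5: rows.append([a+.004,l.min(),l.max(),r.min(),r.max()])
        R=np.array(rows); mid=(R[:,1]+R[:,4])/2; m2=(R[:,2]+R[:,3])/2
        A=np.polyfit(R[:,0],mid,1); B=np.polyfit(R[:,0],m2,1)
        g=(A+B)/2; yaw+=g[0]; c=c+n*g[1]
    print("outer fit",A,"inner fit",B,"widths outer",np.median(R[:,4]-R[:,1]),"inner",np.median(R[:,3]-R[:,2]))
    T=(z>.072)&(z<.095)&(abs(t)<.034)&(s<-.05)&(s>-.13)
    G=(z>.028)&(z<.042)&(abs(t)<.034)
    print("block s",np.percentile(s[T],[1,99]),"n",T.sum(),"ztop",np.median(z[T]),"fence z",np.median(z[F]),"fence s",np.percentile(s[G],[1,99]), "floor z",np.median(z[(abs(t)<.008)&(abs(s)<.05)]))
    return c,yaw
E
python3 - <<'E'
from h import *
W=np.load("w1.npy")
c,y=formfit(W); print(c,y)
# pile seen at left
z=W[...,2]; m=(z>.055)&(z<.08)&(W[...,1]<-.24)&(W[...,1]>-.38); print("pile",rect(W[m]),np.median(z[m]))
m=(z>.066)&(z<.085)&(W[...,1]>.2)&(W[...,0]<.65); print("rail",rect(W[m]),np.median(z[m]))
E
```

```text
outer fit [ 0.00271838 -0.00016902] inner fit [-0.00271838  0.00016902] widths outer 0.062047794723917735 inner 0.027602492396124632
block s [-0.105287   -0.07060947] n 2189 ztop 0.08204621525275485 fence z 0.03387869513022945 fence s [-0.07369114  0.19997682] floor z 0.3799520467743708
[ 5.43089877e-01 -5.39590298e-04] 0.17077924344830006
pile (array([ 593.5, -324.5]), array([ 64.7, 310.7]), 81.93) 0.06358553703705833
rail (array([517.5, 323.5]), array([ 34.5, 130.1]), 62.05) 0.07451409923789098
```

step_arm:
  increments:
    - [0.085, -0.003, -0.032, 0, -0.006]
    - [0.085, -0.003, -0.032, 0, -0.006]
    - [0.085, -0.003, -0.032, 0, -0.006]
    - [0.085, -0.003, -0.032, 0, -0.006]
    - [0.085, -0.003, -0.032, 0, -0.006]
    - [0.085, -0.002, -0.032, 0, -0.006]
    - [0.085, -0.002, -0.032, 0, -0.006]
    - [0.085, -0.001, -0.032, 0, -0.006]
    - [0.085, 0, -0.032, -0.02, -0.006]
    - [0.085, 0, -0.032, -0.02, -0.006]
    - [0.085, 0, 0, 0, 0]
    - [0.085, 0, 0, 0, 0]

```text
clock: 3.77
position: [0.5208, -0.3092, 0.2621]
ee_rot: [-0.036, 0.707, 0.037, 0.705]
ft_force: [0.1, 0.5, -0.0]
grip_width: 0.999
```

Run:
```python
from h import *
o=monitor.get_obs(); print(o["clock"],o["position"],o["ee_rot"],o["joint_pos"].round(2))
p=camera("wrist"); save(p,"w2.png"); W=world(p); z=W[...,2]
near=(abs(W[...,0]-.52)<.12)&(abs(W[...,1]+.313)<.06)
m=near&(z>.057)&(z<.072); print("pile",rect(W[m]),np.median(z[m]))
# per-slice edges
X=W[m]; c=np.array([.52,-.313]); yaw=.1
for _ in range(4):
    e=np.array([np.cos(yaw),np.sin(yaw)]);n=np.array([-e[1],e[0]]);s=(X[:,:2]-c)@e;t=(X[:,:2]-c)@n
    k=abs(t)<.02; R=np.array([[a,np.percentile(t[k&(abs(s-a)<.006)],2),np.percentile(t[k&(abs(s-a)<.006)],98)] for a in np.arange(-.06,.07,.012)])
    g=np.polyfit(R[:,0],R[:,1:].mean(1),1); yaw+=g[0]; c=c+n*g[1]; c=c+e*(np.percentile(s[k],.5)+np.percentile(s[k],99.5))/2
print(c,yaw,"len",np.percentile(s[k],[.5,99.5]),"width",np.median(R[:,2]-R[:,1]))
m=near&(z>.018)&(z<.03); print("battens",rect(W[m]),np.median(z[m]))
```

```text
3.7667 [ 0.52076874 -0.30916781  0.26210124] [-0.036336    0.70693287  0.03713325  0.70536992] [-0.16  0.34  0.8   1.5  -0.24  1.41  2.33]
pile (array([ 519.8, -314. ]), array([160.5,  24.6]), 6.25) 0.06394052870160852
[ 0.51899688 -0.3139642 ] 0.105950652097248 len [-0.07940791  0.07940791] width 0.02380729209948742
battens (array([ 519.2, -314. ]), array([119.9,  66.2]), 6.16) 0.023852429260394603
```

View pics/w2.png

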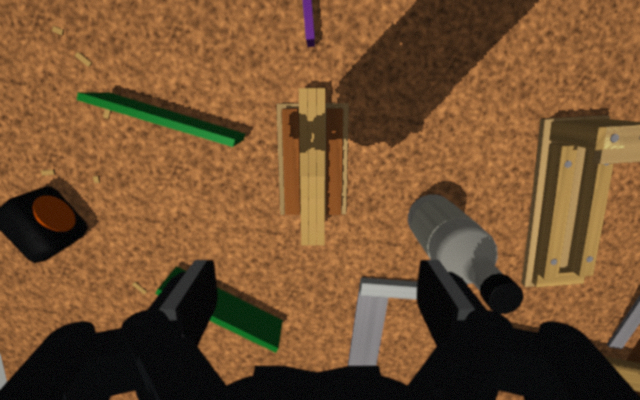

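The pile shows at (313,165) in its stand as three light strips with a measured width of 24.6 mm. The green and purple pieces are separate, so the identity is confirmed. Descending to grip it.

step_arm:
  increments:
    - [0.085, 0.003, -0.002, -0.025, 0.004]
    - [0.085, 0.003, -0.002, -0.025, 0]
    - [0.085, 0.003, 0, -0.03, 0]
    - [0.085, 0, 0, -0.03, 0]
    - [0.085, 0, 0, -0.03, 0]
    - [0.085, 0, 0, -0.03, 0]
    - [0.085, 0, 0, -0.03, 0]
    - [0.085, 0, 0, -0.015, 0]
    - [0.085, 0, 0, -0.011, 0]
    - [0.085, 0, 0, 0, 0]
    - [0.085, 0, 0, 0, 0]

```text
clock: 4.73
position: [0.5316, -0.3121, 0.0383]
ee_rot: [-0.039, 0.706, 0.039, 0.706]
ft_force: [0.8, -0.0, 0.7]
grip_width: 0.998
```

step_arm:
  increments:
    - [0.05, 0, 0, 0, 0]
    - [0.03, 0, 0, 0, 0]
    - [0.02, 0, 0, 0, 0]
    - [0.01, 0, 0, 0, 0]
    - [0.01, 0, 0, 0, 0]
    - [0.01, 0, 0, 0, 0]
    - [0.01, 0, 0, 0, 0]
    - [0.01, 0, 0, 0, 0]
  force: 30

```text
clock: 5.4
position: [0.5308, -0.3133, 0.0378]
ee_rot: [-0.039, 0.706, 0.039, 0.706]
ft_force: [-0.3, 0.7, 5.7]
grip_width: 0.276
```

step_arm:
  increments:
    - [0.01, 0, 0, 0.01, 0]
    - [0.01, 0, 0, 0.015, 0]
    - [0.01, 0, 0, 0.025, 0]
    - [0.01, 0, 0, 0.03, 0]
    - [0.01, 0, 0, 0.03, 0]
    - [0.01, 0, 0, 0.03, 0]
    - [0.01, 0, 0, 0.03, 0]
    - [0.01, 0, 0, 0.03, 0]
    - [0.01, 0, 0, 0.03, 0]
    - [0.01, 0, 0, 0.01, 0]
    - [0.01, 0, 0, 0, 0]

```text
clock: 6.32
position: [0.5311, -0.314, 0.2802]
ee_rot: [-0.039, 0.705, 0.038, 0.707]
ft_force: [-0.2, 0.2, -1.7]
grip_width: 0.274
```

step_arm:
  increments:
    - [0.01, 0.002, 0.02, 0, 0.004]
    - [0.01, 0.004, 0.028, 0, 0.006]
    - [0.01, 0.004, 0.028, 0, 0.006]
    - [0.01, 0.004, 0.028, 0, 0.006]
    - [0.01, 0.004, 0.028, 0, 0.006]
    - [0.01, 0.004, 0.028, 0, 0.006]
    - [0.01, 0.004, 0.028, 0, 0.006]
    - [0.01, 0.004, 0.028, 0, 0.006]
    - [0.01, 0.004, 0.028, 0, 0.006]
    - [0.01, 0.004, 0.028, 0, 0.006]
    - [0.01, 0.004, 0.028, 0, 0.005]
    - [0.01, 0.003, 0.018, 0, 0]

```text
clock: 7.32
position: [0.5748, 0.0085, 0.2751]
ee_rot: [-0.062, 0.705, 0.062, 0.703]
ft_force: [0.4, -0.1, -1.7]
grip_width: 0.272
```

step_arm:
  increments:
    - [0.01, 0, 0, -0.03, 0]
    - [0.01, 0, 0, -0.03, 0]
    - [0.01, 0, 0, -0.03, 0]
    - [0.01, 0, 0, -0.02, 0]
    - [0.01, 0, 0, -0.01, 0]
    - [0.01, 0, 0, 0, 0]
    - [0.01, 0, 0, 0, 0]

```text
clock: 7.9
position: [0.5752, 0.0047, 0.1571]
ee_rot: [-0.061, 0.705, 0.061, 0.704]
ft_force: [-0.4, 0.4, -0.8]
grip_width: 0.271
```

Run:
```python
from h import *
o=monitor.get_obs(); print(o["clock"],o["position"],o["ee_rot"],o["grip_width"],o["ft_force"])
p=camera("wrist"); save(p,"w3.png"); np.save("w3.npy",world(p)); W=world(p); z=W[...,2]
m=(abs(W[...,0]-.57)<.12)&(abs(W[...,1])<.05)&(z>.13)&(z<.25)
print(rect(W[m]),np.percentile(z[m],[5,50,95]),m.sum())
try: print(formfit(W))
except Exception as e: print(e)
```

```text
7.9 [0.57522282 0.00470114 0.15712761] [-0.06083338  0.70489681  0.06062492  0.70409119] 0.2711894635290694 [-0.35171078  0.37240939 -0.75577325]
(array([548.9,   7.7]), array([ 96.2, 119.3]), 71.82) [0.18250034 0.20976372 0.24088926] 57677
outer fit [-0.00096094  0.00014383] inner fit [ 0.00096093 -0.00014383] widths outer 0.06279959282891243 inner 0.055232624196818014
block s [-0.09476772 -0.07147178] n 4475 ztop 0.08210009304185781 fence z 0.03394644580733819 fence s [-0.07817293  0.20034377] floor z 0.18356858462297354
(array([ 0.54312808, -0.00076921]), np.float64(0.1714686743259446))
```

View pics/w3.png

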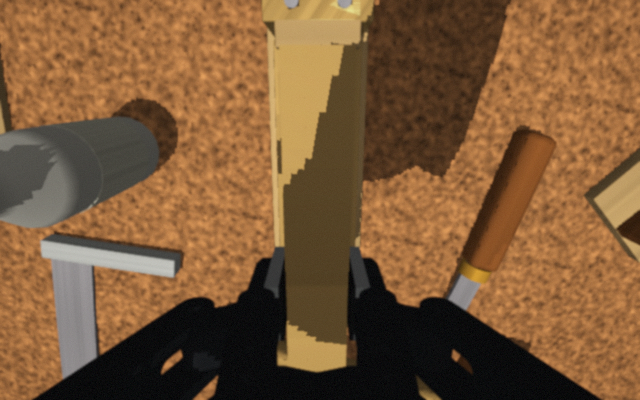

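The pile is held centrally, its top face running from (318,35) to (318,365) between the pads, level above the form. Next I'll measure it against the form in the same picture.

Run:
```python
from h import *
W=np.load("w3.npy"); z=W[...,2]; c=np.array([.5431,-.0006]);yaw=.1711
e=np.array([np.cos(yaw),np.sin(yaw)]);n=np.array([-e[1],e[0]])
s=(W[...,:2]-c)@e;t=(W[...,:2]-c)@n
print("tcp s,t",(np.array([.5752,.0047])-c)@e,(np.array([.5752,.0047])-c)@n)
for a in np.arange(-.07,.03,.01):
    k=(abs(s-a)<.005)&(abs(t)<.025)&(z>.172)&(z<.2)
    if k.sum()>10: print(round(a,3),np.percentile(t[k],[1,99]).round(4),"mid",np.mean(np.percentile(t[k],[1,99])).round(5),"z",np.median(z[k]).round(4),k.sum())
k=(abs(t)<.015)&(z>.172)&(z<.2); print("near end s",np.percentile(s[k],[.2]))
```

```text
tcp s,t 0.032533689915313295 -0.0002429413390991871
-0.06 [-0.0122  0.0114] mid -0.0004 z 0.1835 890
-0.05 [-0.0122  0.0114] mid -0.00043 z 0.1835 2513
-0.04 [-0.0122  0.0114] mid -0.00042 z 0.1834 2372
-0.03 [-0.0122  0.0113] mid -0.00043 z 0.1834 2177
-0.02 [-0.0122  0.0113] mid -0.00043 z 0.1834 2029
-0.01 [-0.0122  0.0113] mid -0.00044 z 0.1834 1890
0.0 [-0.0121  0.0114] mid -0.00038 z 0.1834 1775
0.01 [-0.0123  0.0113] mid -0.00048 z 0.1833 1626
0.02 [-0.0245  0.0243] mid -0.0001 z 0.1836 3639
near end s [-0.05825575]
```

step_arm:
  increments:
    - [0.01, 0, 0.0005, -0.02, 0]
    - [0.01, 0, 0, -0.025, 0]
    - [0.01, 0, 0, -0.025, 0]
    - [0.01, 0, 0, -0.015, 0]
    - [0.01, 0, 0, -0.006, 0]
    - [0.01, 0, 0, -0.004, 0]
    - [0.01, 0, 0, -0.003, 0]
    - [0.01, 0, 0, 0, 0]
    - [0.01, 0, 0, 0, 0]

```text
clock: 8.7
position: [0.5763, 0.0054, 0.0604]
ee_rot: [-0.061, 0.704, 0.061, 0.705]
ft_force: [0.3, 0.4, -0.8]
grip_width: 0.274
```

step_arm:
  increments:
    - [0.01, 0, 0, -0.003, 0]
    - [0.01, 0, 0, -0.003, 0]
    - [0.01, 0, 0, -0.002, 0]
    - [0.01, 0, 0, -0.002, 0]
    - [0.01, 0, 0, -0.001, 0]
    - [0.01, 0, 0, -0.001, 0]
    - [0.01, 0, 0, 0, 0]
  force: 25

```text
clock: 9.28
position: [0.5747, 0.005, 0.0477]
ee_rot: [-0.06, 0.705, 0.061, 0.704]
ft_force: [-8.7, 0.2, 10.4]
grip_width: 0.273
```

```bash
cat >> h.py <<'E'
def pile(tag=None,cam="wrist"):
    o=monitor.get_obs(); p=camera(cam); W=world(p); z=W[...,2]; c=np.array([.5431,-.0006]);yaw=.1711
    if tag: save(p,tag)
    e=np.array([np.cos(yaw),np.sin(yaw)]);n=np.array([-e[1],e[0]])
    s=(W[...,:2]-c)@e;t=(W[...,:2]-c)@n; T=o["position"][:2]-c
    print(round(o["clock"],2),"tcp s,t,z",np.round([T@e,T@n,o["position"][2]],4),"F",o["ft_force"].round(1),"grip",round(o["grip_width"]*85.4,1))
    for a in np.arange(-.095,.1,.015):
        k=(abs(s-a)<.006)&(abs(t)<.013)&(z>.04)&(z<.12)
        if k.sum()>10: print(round(a,3),"t",np.percentile(t[k],[1,99]).round(4),"z by lane",[np.median(z[k&(abs(t-q)<.003)]).round(4) for q in (-.008,0,.008)],k.sum())
    k=(abs(t)<.012)&(z>.055)&(z<.0765); print("ends s",np.percentile(s[k],[.3,99.7]).round(4))
    return p,W,s,t
E
python3 -c "
from h import *
pile('w4.png')"
```

```text
9.28 tcp s,t,z [0.0321 0.0002 0.0477] F [-8.7  0.2 10.4] grip 23.3
-0.065 t [-0.0126  0.0127] z by lane [np.float64(0.0763), np.float64(0.077), np.float64(0.0765)] 937
-0.05 t [-0.012   0.0116] z by lane [np.float64(0.0695), np.float64(0.0694), np.float64(0.0694)] 2770
-0.035 t [-0.0119  0.0116] z by lane [np.float64(0.0704), np.float64(0.0704), np.float64(0.0703)] 2595
-0.02 t [-0.0119  0.0116] z by lane [np.float64(0.0713), np.float64(0.0713), np.float64(0.0713)] 2364
-0.005 t [-0.0119  0.0116] z by lane [np.float64(0.0723), np.float64(0.0722), np.float64(0.0722)] 2171
0.01 t [-0.0127  0.0127] z by lane [np.float64(0.0732), np.float64(0.0732), np.float64(0.0732)] 2304
0.025 t [-0.0129  0.0129] z by lane [np.float64(0.0742), np.float64(0.0742), np.float64(0.0741)] 2394
0.04 t [-0.0128  0.0127] z by lane [np.float64(0.075), np.float64(0.075), np.float64(0.075)] 1902
0.055 t [-0.0118  0.0118] z by lane [np.float64(0.076), np.float64(0.076), np.float64(0.0759)] 1534
ends s [-0.0695  0.0623]
```

step_arm:
  increments:
    - [0.01, 0, 0, -0.0015, 0]
    - [0.01, -0.002, -0.0003, 0, 0]
    - [0.01, -0.002, -0.0004, 0, 0]
    - [0.01, -0.002, -0.0003, 0, 0]
    - [0.01, -0.002, -0.0004, 0, 0]
    - [0.01, -0.002, -0.0003, 0, 0]
    - [0.01, -0.002, -0.0004, 0, 0]
    - [0.01, 0, 0, 0, 0]

```text
clock: 10.0
position: [0.5633, 0.0032, 0.046]
ee_rot: [-0.061, 0.704, 0.061, 0.704]
ft_force: [0.2, -0.4, 4.7]
grip_width: 0.275
```

```bash
python3 -c "
from h import *
pile('w5.png')"
```

```text
10.0 tcp s,t,z [0.0205 0.0003 0.046 ] F [ 0.2 -0.4  4.7] grip 23.5
-0.08 t [-0.0128  0.0127] z by lane [np.float64(0.082), np.float64(0.082), np.float64(0.0821)] 2442
-0.065 t [-0.012   0.0121] z by lane [np.float64(0.0666), np.float64(0.0666), np.float64(0.0665)] 3468
-0.05 t [-0.0117  0.0118] z by lane [np.float64(0.0675), np.float64(0.0675), np.float64(0.0673)] 2545
-0.035 t [-0.0117  0.0118] z by lane [np.float64(0.0687), np.float64(0.0687), np.float64(0.0685)] 2394
-0.02 t [-0.0116  0.0119] z by lane [np.float64(0.0698), np.float64(0.0699), np.float64(0.0697)] 2213
-0.005 t [-0.0117  0.012 ] z by lane [np.float64(0.0711), np.float64(0.071), np.float64(0.0709)] 2053
0.01 t [-0.0129  0.0128] z by lane [np.float64(0.0724), np.float64(0.0722), np.float64(0.0723)] 2648
0.025 t [-0.0128  0.0127] z by lane [np.float64(0.0734), np.float64(0.0733), np.float64(0.0733)] 2013
0.04 t [-0.0116  0.012 ] z by lane [np.float64(0.0746), np.float64(0.0746), np.float64(0.0745)] 1581
0.055 t [-0.0105  0.0102] z by lane [np.float64(0.0751), np.float64(0.0752), np.float64(0.0751)] 202
ends s [-0.0702  0.0504]
```

step_arm:
  increments:
    - [0.01, -0.002, -0.0003, 0, 0]
    - [0.01, -0.002, -0.0004, 0, 0]
    - [0.01, -0.002, -0.0003, 0, 0]
    - [0.01, -0.002, -0.0004, 0, 0]
    - [0.01, -0.001, -0.0001, 0, 0]
    - [0.01, 0, 0, 0, 0]
    - [0.01, 0, 0, -0.0015, 0]
    - [0.01, 0, 0, -0.0015, 0]
    - [0.01, 0, 0, -0.0015, 0]
    - [0.01, 0, 0, -0.001, 0]
    - [0.01, 0, 0, 0, 0]

```text
clock: 10.97
position: [0.5551, 0.0019, 0.0404]
ee_rot: [-0.061, 0.704, 0.061, 0.705]
ft_force: [4.3, 1.5, 3.9]
grip_width: 0.274
```

```bash
python3 -c "
from h import *
pile('w6.png')"
```

```text
10.97 tcp s,t,z [0.0122 0.0004 0.0404] F [4.3 1.5 3.9] grip 23.4
-0.08 t [-0.0128  0.0127] z by lane [np.float64(0.082), np.float64(0.0821), np.float64(0.0821)] 4713
-0.065 t [-0.012   0.0122] z by lane [np.float64(0.0665), np.float64(0.0664), np.float64(0.0664)] 3347
-0.05 t [-0.0116  0.012 ] z by lane [np.float64(0.0665), np.float64(0.0665), np.float64(0.0664)] 2627
-0.035 t [-0.0116  0.012 ] z by lane [np.float64(0.0668), np.float64(0.0668), np.float64(0.0667)] 2362
-0.02 t [-0.0115  0.0119] z by lane [np.float64(0.0671), np.float64(0.067), np.float64(0.067)] 2126
-0.005 t [-0.0129  0.0128] z by lane [np.float64(0.0685), np.float64(0.0678), np.float64(0.068)] 4280
0.01 t [-0.0128  0.0127] z by lane [np.float64(0.0676), np.float64(0.0675), np.float64(0.0675)] 2078
0.025 t [-0.0123  0.0123] z by lane [np.float64(0.0678), np.float64(0.0677), np.float64(0.0677)] 1651
0.04 t [-0.0117  0.0121] z by lane [np.float64(0.068), np.float64(0.068), np.float64(0.0679)] 1187
ends s [-0.0696  0.0438]
```

step_arm:
  increments:
    - [0.01, 0, 0, -0.001, 0]
    - [0.01, 0, 0, -0.001, 0]
    - [0.01, 0, 0, 0, 0]
    - [0.03, 0, 0, 0, 0]
    - [0.035, 0, 0, 0, 0]
    - [0.045, 0, 0, 0.001, 0]
    - [0.06, 0, 0, 0.002, 0]
    - [0.06, 0, 0, 0.02, 0]
    - [0.06, 0, 0, 0.03, 0]
    - [0.06, 0, 0, 0.04, 0]
    - [0.06, 0, 0, 0.04, 0]
    - [0.06, 0, 0, 0, 0]

```text
clock: 12.02
position: [0.5578, 0.0013, 0.1787]
ee_rot: [-0.06, 0.701, 0.061, 0.708]
ft_force: [0.1, -0.3, -0.0]
grip_width: 0.702
```

```bash
python3 -c "
from h import *
pile('w7.png')"
```

```text
12.02 tcp s,t,z [ 0.0148 -0.0007  0.1787] F [ 0.1 -0.3 -0. ] grip 59.9
-0.095 t [-0.0125  0.0128] z by lane [np.float64(0.082), np.float64(0.0821), np.float64(0.0821)] 851
-0.08 t [-0.0127  0.0124] z by lane [np.float64(0.082), np.float64(0.0822), np.float64(0.082)] 765
-0.065 t [-0.0117  0.0122] z by lane [np.float64(0.0661), np.float64(0.0661), np.float64(0.0661)] 676
-0.05 t [-0.0112  0.0117] z by lane [np.float64(0.0662), np.float64(0.066), np.float64(0.066)] 598
-0.035 t [-0.0113  0.0119] z by lane [np.float64(0.0659), np.float64(0.066), np.float64(0.0661)] 559
-0.02 t [-0.0114  0.0122] z by lane [np.float64(0.0659), np.float64(0.0659), np.float64(0.066)] 528
-0.005 t [-0.0116  0.0117] z by lane [np.float64(0.066), np.float64(0.0658), np.float64(0.066)] 509
0.01 t [-0.011   0.0119] z by lane [np.float64(0.0659), np.float64(0.0658), np.float64(0.066)] 476
0.025 t [-0.0112  0.0121] z by lane [np.float64(0.066), np.float64(0.0659), np.float64(0.066)] 446
0.04 t [-0.0114  0.0123] z by lane [np.float64(0.0658), np.float64(0.066), np.float64(0.0658)] 438
0.055 t [-0.0116  0.0117] z by lane [np.float64(0.0659), np.float64(0.0659), np.float64(0.0659)] 416
0.07 t [-0.0117  0.012 ] z by lane [np.float64(0.0658), np.float64(0.0659), np.float64(0.066)] 386
0.085 t [-0.011   0.0121] z by lane [np.float64(0.0654), np.float64(0.0658), np.float64(0.0659)] 64
ends s [-0.0694  0.0804]
```

View pics/w7.png

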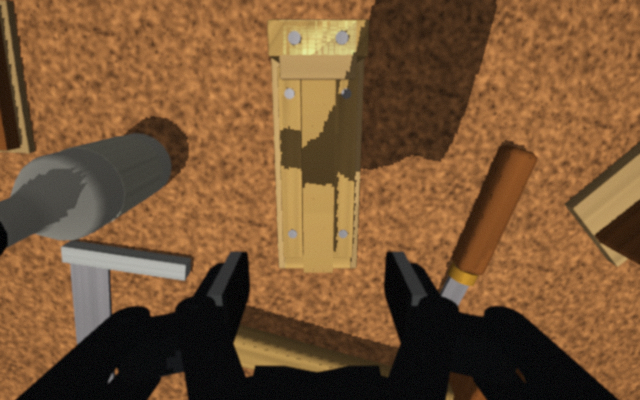

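All three strips lie at z = 66 mm across all lanes, so they're fully down on the floor; the pile at (318,175) sits between the fences, under the plate and behind the toe. Now for the clamp.

step_arm:
  increments:
    - [0.085, -0.006, 0.03, 0.013, -0.07]
    - [0.085, -0.006, 0.03, 0.013, -0.07]
    - [0.085, -0.006, 0.03, 0.013, -0.07]
    - [0.085, -0.006, 0.03, 0.013, -0.07]
    - [0.085, -0.006, 0.03, 0.013, -0.07]
    - [0.085, -0.006, 0.03, 0.013, -0.07]
    - [0.085, -0.006, 0.03, 0.013, -0.07]
    - [0.085, -0.006, 0.03, 0.013, -0.07]
    - [0.085, -0.006, 0.03, 0.013, -0.07]
    - [0.085, -0.006, 0.03, 0.013, -0.07]
    - [0.085, 0, 0, 0, 0]
    - [0.085, 0, 0, 0, 0]

```text
clock: 13.07
position: [0.4935, 0.3037, 0.3004]
ee_rot: [0.183, 0.683, -0.184, 0.683]
ft_force: [0.6, -1.5, -0.4]
grip_width: 0.996
```

Run:
```python
from h import *
o=monitor.get_obs(); print(o["clock"],o["position"],o["ee_rot"],o["joint_pos"].round(2))
p=camera("wrist"); save(p,"w8.png"); W=world(p); np.save("w8.npy",W); z=W[...,2]
N=(abs(W[...,0]-.51)<.12)&(abs(W[...,1]-.33)<.1)
m=N&(z>.068)&(z<.080); print("rail",rect(W[m]),m.sum())
for d in regions_of(p,"clamp")[:2]:
    M=d["region"]; print(d["p"],d["centre"])
    for a,b in ((.165,.19),(.145,.165),(.12,.145)):
        k=M&(z>a)&(z<b)
        if k.sum()>20: print(a,rect(W[k]),W[k].mean(0).round(4),k.sum(),z[k].max())
```

```text
13.0667 [0.49352002 0.30365009 0.30041078] [ 0.18271037  0.68321917 -0.18352057  0.68275083] [-1.08  0.21  0.54  1.5  -0.11  1.46  0.51]
rail (array([513.4, 318.4]), array([ 32.4, 129.8]), 49.38) 1062
0.82 [160.9, 361.3]
0.165 (array([491.1, 340.3]), array([54.5, 22. ]), 54.74) [0.4918 0.3426 0.174 ] 682 0.17767381723189518
0.145 (array([490.3, 339.5]), array([44.9, 21.7]), 54.79) [0.493  0.3466 0.1552] 336 0.1649973373841414
0.12 (array([490.1, 339. ]), array([38.2, 23.4]), 52.43) [0.492  0.3434 0.1291] 455 0.14496085316447832
```

View pics/w8.png

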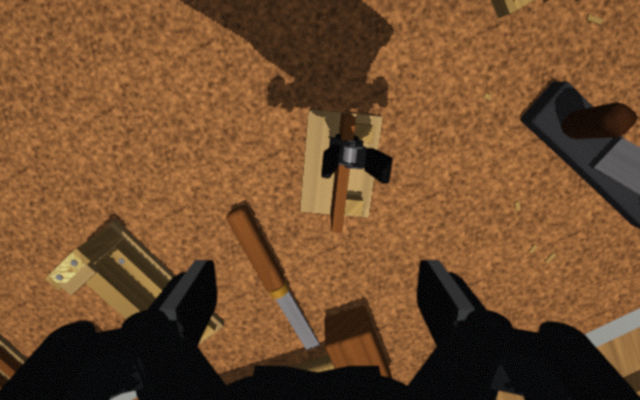

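The clamp is at (355,160), with handles spreading from (330,165) to (380,165), hinge axis along the rail. The handle tops are centred at (0.491, 0.340) with the opening direction at 54.75°.

step_arm:
  increments:
    - [0.085, -0.001, 0.012, 0, -0.03]
    - [0.085, -0.001, 0.012, 0, -0.03]
    - [0.085, -0.001, 0.012, -0.02, -0.032]
    - [0.085, 0, 0, -0.03, 0]
    - [0.085, 0, 0, -0.03, 0]
    - [0.085, 0, 0, -0.03, 0]
    - [0.085, 0, 0, -0.03, 0]
    - [0.085, 0, 0, -0.015, 0]
    - [0.085, 0, 0, 0, 0]
    - [0.085, 0, 0, 0, 0]

```text
clock: 14.0
position: [0.4916, 0.3361, 0.1459]
ee_rot: [0.216, 0.673, -0.217, 0.673]
ft_force: [0.0, -0.2, 0.6]
grip_width: 0.999
```

Run:
```python
from h import *
o=monitor.get_obs(); print(o["clock"],o["position"],o["ee_rot"],o["ft_force"])
p=camera("wrist"); W=world(p); z=W[...,2]; save(p,"w9.png")
N=(abs(W[...,0]-.49)<.05)&(abs(W[...,1]-.34)<.05)
q=W[...,:2]-o["position"][:2]; x,y,zz,w=o["ee_rot"]; ty=np.array([2*(x*y-zz*w),1-2*(x*x+zz*zz)]);tz=np.array([-ty[1],ty[0]])
for d in regions_of(p,"clamp")[:1]:
    k=d["region"]&N&(z>.165)&(z<.183); a=q[k]@ty;b=q[k]@tz
    print(d["p"],"along jaws",np.percentile(a,[1,50,99]).round(4),"across",np.percentile(b,[1,99]).round(4),k.sum())
```

```text
14.0 [0.49163505 0.33613545 0.14587694] [ 0.21551586  0.67347199 -0.21679739  0.6730433 ] [ 0.04694456 -0.15024459  0.62108099]
0.65 along jaws [-0.0241  0.0209  0.0298] across [-0.0072  0.0138] 3116
```

View pics/w9.png

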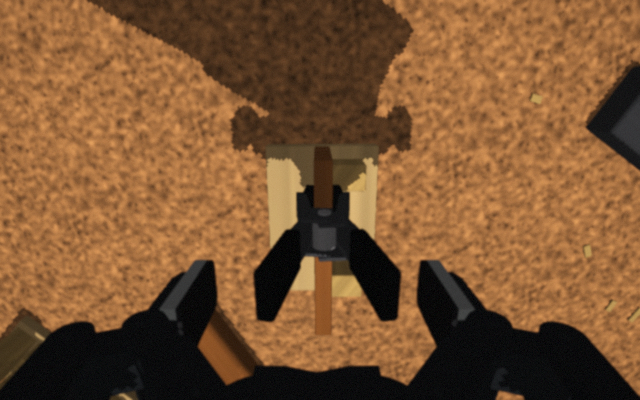

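step_arm:
  increments:
    - [0.085, -0.001, 0.004, 0, 0]
    - [0.085, 0, 0, 0, 0]
    - [0.06, 0, 0, 0, 0]
    - [0.05, 0, 0, 0, 0]
    - [0.04, 0, 0, 0, 0]
    - [0.035, 0, 0, 0, 0]
    - [0.03, 0, 0, 0, 0]
    - [0.028, 0, 0, 0, 0]
    - [0.028, 0, 0, 0, 0]
    - [0.028, 0, 0, 0, 0]
  force: 40

```text
clock: 14.93
position: [0.4905, 0.3417, 0.1463]
ee_rot: [0.216, 0.673, -0.216, 0.673]
ft_force: [0.5, 0.3, -1.9]
grip_width: 0.329
```

```bash
cat > c.py <<'E'
from h import *
import sys
def clamp(tag=None,off=0):
    o=monitor.get_obs(); print("t",round(o["clock"],2),"tcp",o["position"].round(4),"F",o["ft_force"].round(1),"grip mm",round(o["grip_width"]*85.4,1))
    for cam in ("scene","wrist"):
        p=camera(cam); W=world(p); z=W[...,2]
        if tag: save(p,cam[0]+tag)
        for d in regions_of(p,"clamp")[:1]:
            X=W[d["region"]&(p["range_z"]>0)]; X=X[np.linalg.norm(X[:,:2]-o["position"][:2],axis=1)<.06]
            print(cam,round(d["p"],2),np.round(d["centre"]),len(X),"z range",np.percentile(X[:,2],[1,5,50,95,99]).round(4) if len(X) else "", "tcp z",o["position"][2].round(4))
clamp(sys.argv[1] if len(sys.argv)>1 else None)
E
python3 c.py 10.png
```

```text
t 14.93 tcp [0.4905 0.3417 0.1463] F [ 0.5  0.3 -1.9] grip mm 28.1
scene 0.5 [122. 397.] 265 z range [0.0519 0.0581 0.1105 0.1656 0.1715] tcp z 0.1463
wrist 0.84 [249. 320.] 6639 z range [0.048  0.0606 0.1335 0.1709 0.1714] tcp z 0.1463
```

View pics/w10.png

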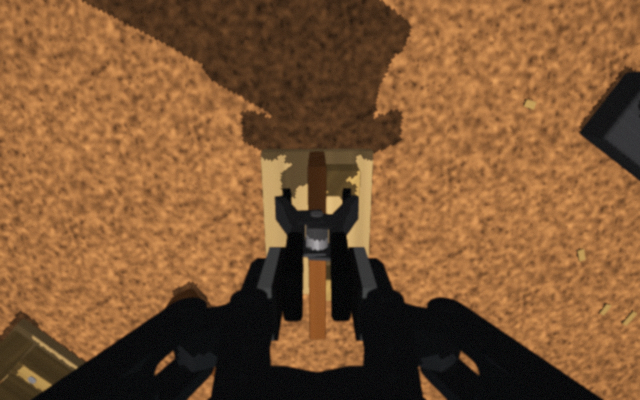

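The jaws at (282–355, 205) stand well clear of the rail, and the handles are squeezed between the pads. Lifting.

step_arm:
  increments:
    - [0.028, 0, 0, 0.008, 0]
    - [0.028, 0, 0, 0.015, 0]
    - [0.028, 0, 0, 0.025, 0]
    - [0.028, 0, 0, 0.03, 0]
    - [0.028, 0, 0, 0.03, 0]
    - [0.028, 0, 0, 0.02, 0]
    - [0.028, 0, 0, 0, 0]

```text
clock: 15.72
position: [0.4922, 0.3425, 0.2799]
ee_rot: [0.218, 0.672, -0.213, 0.675]
ft_force: [0.7, 0.3, -0.1]
grip_width: 0.333
```

step_arm:
  increments:
    - [0.028, 0.004, -0.02, 0, 0.05]
    - [0.028, 0.005, -0.03, 0, 0.075]
    - [0.028, 0.005, -0.03, 0, 0.075]
    - [0.028, 0.005, -0.03, 0, 0.075]
    - [0.028, 0.005, -0.03, 0, 0.075]
    - [0.028, 0.005, -0.03, 0, 0.075]
    - [0.028, 0.005, -0.03, 0, 0.075]
    - [0.028, 0.005, -0.03, 0, 0.075]
    - [0.028, 0.005, -0.03, 0, 0.075]
    - [0.028, 0.004, -0.03, 0, 0.075]
    - [0.028, 0.003, -0.03, 0, 0.06]
    - [0.028, 0.002, -0.022, 0, 0]

```text
clock: 16.72
position: [0.5433, -0.0034, 0.2744]
ee_rot: [-0.059, 0.705, 0.059, 0.705]
ft_force: [0.1, 0.2, -1.9]
grip_width: 0.332
```

```bash
python3 c.py 11.png
python3 - <<'E'
from h import *
o=monitor.get_obs();print(o["ee_rot"],o["position"])
p=camera("wrist");W=world(p);z=W[...,2];c=np.array([.5431,-.0006]);yaw=.1711
e=np.array([np.cos(yaw),np.sin(yaw)]);n=np.array([-e[1],e[0]]);T=o["position"][:2]
print("tcp in form s,t",(T-c)@e,(T-c)@n)
d=regions_of(p,"clamp")[0]; X=W[d["region"]&(p["range_z"]>0)]; s=(X[:,:2]-T)@e;t=(X[:,:2]-T)@n
for a in np.arange(.12,.29,.012):
    k=(X[:,2]>a)&(X[:,2]<a+.012)&(abs(t)<.05)
    if k.sum()>15: print(round(a,3),k.sum(),"s",np.percentile(s[k],[2,98]).round(4),"t",np.percentile(t[k],[2,98]).round(4))
E
```

```text
t 16.72 tcp [ 0.5433 -0.0034  0.2744] F [ 0.1  0.2 -1.9] grip mm 28.4
scene 0.75 [153. 336.] 427 z range [0.1758 0.1823 0.2336 0.2943 0.2993] tcp z 0.2744
wrist 0.76 [249. 319.] 6594 z range [0.1808 0.1896 0.2621 0.2992 0.2998] tcp z 0.2744
[-0.05768462  0.70484128  0.05795833  0.70463613] [ 5.43346572e-01 -5.28032947e-04  2.74190285e-01]
tcp in form s,t 0.00025522469190291953 2.8933349001737912e-05
0.168 25 s [-0.0114 -0.0108] t [-0.0229  0.0235]
0.18 317 s [-0.0114  0.0078] t [-0.0291  0.0291]
0.192 326 s [-0.0084  0.0085] t [-0.0266  0.0268]
0.204 371 s [-0.0083  0.0084] t [-0.0225  0.0223]
0.216 376 s [-0.0108  0.006 ] t [-0.0182  0.018 ]
0.228 1018 s [-0.0119  0.0108] t [-0.0123  0.012 ]
0.24 618 s [-0.0108  0.0123] t [-0.0126  0.0124]
0.252 242 s [-0.0103  0.0082] t [-0.0144  0.0142]
0.264 375 s [-0.0103 -0.0079] t [-0.0141  0.0139]
0.276 485 s [-0.0103 -0.0021] t [-0.0137  0.0133]
0.288 2279 s [-0.01    0.0104] t [-0.0132  0.0132]
```

View pics/w11.png

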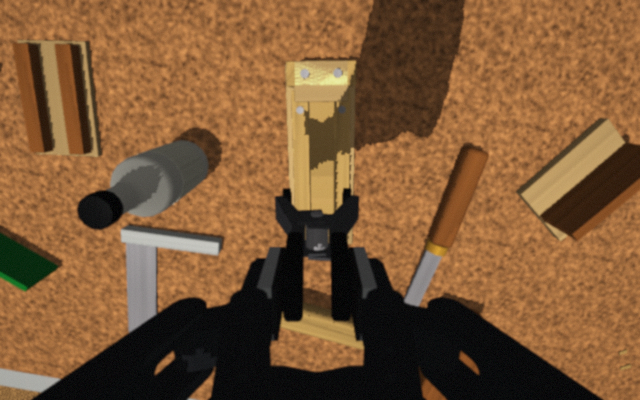

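The clamp is held upright and symmetric, jaws at (282–355, 210), directly over the form's centre line, with its tips about 99 mm below the TCP. Lowering.

step_arm:
  increments:
    - [0.028, 0, 0, -0.015, 0.008]
    - [0.028, 0, 0, -0.02, 0]
    - [0.028, 0, 0, -0.02, 0]
    - [0.028, 0, 0, -0.02, 0]
    - [0.028, 0, 0, -0.015, 0]
    - [0.028, 0, 0, -0.008, 0]
    - [0.028, 0, 0, 0, 0]
    - [0.028, 0, 0, 0, 0]

```text
clock: 17.68
position: [0.5436, 0.0004, 0.1767]
ee_rot: [-0.062, 0.704, 0.062, 0.704]
ft_force: [0.4, 0.2, -0.1]
grip_width: 0.333
```

step_arm:
  increments:
    - [0.028, 0, 0, -0.008, 0]
    - [0.028, 0, 0, -0.008, 0]
    - [0.028, 0, 0, -0.007, 0]
    - [0.028, 0, 0, -0.005, 0]
    - [0.028, 0, 0, -0.002, 0]
    - [0.028, 0, 0, 0, 0]
    - [0.028, 0, 0, 0, 0]

```text
clock: 18.27
position: [0.5436, -0.0003, 0.1464]
ee_rot: [-0.061, 0.704, 0.061, 0.704]
ft_force: [0.2, -0.1, -1.2]
grip_width: 0.325
```

```bash
python3 c.py 12.png; python3 -c "
from h import *
pile()"
```

```text
t 18.27 tcp [ 5.436e-01 -3.000e-04  1.464e-01] F [ 0.2 -0.1 -1.2] grip mm 27.8
scene 0.67 [186. 336.] 312 z range [0.0497 0.0591 0.1083 0.1681 0.1706] tcp z 0.1464
wrist 0.2 [ 99. 315.] 4955 z range [0.0083 0.0093 0.0337 0.035  0.0356] tcp z 0.1464
18.47 tcp s,t,z [0.0007 0.0002 0.1466] F [-0.6 -0.1 -1.6] grip 28.3
-0.095 t [-0.0126  0.0129] z by lane [np.float64(0.0821), np.float64(0.0821), np.float64(0.0821)] 1068
-0.08 t [-0.0129  0.0127] z by lane [np.float64(0.082), np.float64(0.082), np.float64(0.0821)] 1006
-0.065 t [-0.0116  0.0122] z by lane [np.float64(0.0661), np.float64(0.0661), np.float64(0.0661)] 746
-0.05 t [-0.0112  0.0118] z by lane [np.float64(0.0659), np.float64(0.0659), np.float64(0.066)] 710
-0.035 t [-0.0113  0.0121] z by lane [np.float64(0.0658), np.float64(0.066), np.float64(0.0659)] 668
-0.02 t [-0.0115  0.012 ] z by lane [np.float64(0.066), np.float64(0.0661), np.float64(0.0658)] 631
-0.005 t [-0.0124  0.0125] z by lane [np.float64(0.1039), np.float64(0.1098), np.float64(0.0991)] 1578
0.01 t [-0.0077  0.0077] z by lane [np.float64(0.1084), np.float64(0.1117), np.float64(0.1084)] 539
0.025 t [-0.0079  0.0082] z by lane [np.float64(0.0657), np.float64(nan), np.float64(0.0655)] 11
0.04 t [-0.0087  0.0099] z by lane [np.float64(0.0659), np.float64(0.066), np.float64(0.066)] 286
0.055 t [-0.0096  0.0101] z by lane [np.float64(0.066), np.float64(0.0659), np.float64(0.0658)] 397
0.07 t [-0.0097  0.0103] z by lane [np.float64(0.0657), np.float64(0.066), np.float64(0.066)] 389
0.085 t [-0.0092  0.0102] z by lane [np.float64(0.0657), np.float64(0.0653), np.float64(0.066)] 30
ends s [-0.0692  0.0792]
  return _methods._mean(a, axis=axis, dtype=dtype,
  ret = ret.dtype.type(ret / rcount)
```

The tips sit at about z = 46 mm, straddling the pile, which hasn't moved. Opening gently, then rising.

step_arm:
  increments:
    - [0.032, 0, 0, 0, 0]
    - [0.035, 0, 0, 0, 0]
    - [0.038, 0, 0, 0, 0]
    - [0.041, 0, 0, 0, 0]
    - [0.045, 0, 0, 0, 0]
    - [0.055, 0, 0, 0, 0]
    - [0.07, 0, 0, 0, 0]
    - [0.085, 0, 0, 0, 0]
    - [0.085, 0, 0, 0, 0]
    - [0.085, 0, 0, 0, 0]

```text
clock: 19.35
position: [0.5436, -0.0003, 0.1464]
ee_rot: [-0.061, 0.704, 0.061, 0.704]
ft_force: [0.4, 0.7, -0.4]
grip_width: 0.998
```

step_arm:
  increments:
    - [0.085, 0, 0, 0.02, 0]
    - [0.085, 0, 0, 0.03, 0]
    - [0.085, 0, 0, 0.03, 0]
    - [0.085, 0, 0, 0.03, 0]
    - [0.085, 0, 0, 0.03, 0]
    - [0.085, 0, 0, 0, 0]
    - [0.085, 0, 0, 0, 0]

```text
clock: 19.93
position: [0.5443, -0.0003, 0.2878]
ee_rot: [-0.061, 0.703, 0.061, 0.706]
ft_force: [-0.6, 0.0, -0.7]
grip_width: 0.993
```

```bash
python3 c.py 13.png; python3 - <<'E' 2>/dev/null
from h import *
p,W,s,t=pile(); z=W[...,2]
M=(abs(s)<.04)&(abs(t)<.05)
for a in np.arange(.036,.185,.014):
    k=M&(z>a)&(z<a+.014)&((z>.068)|(abs(t)>.0135))
    if k.sum()>15: print(round(a,3),k.sum(),"s",np.percentile(s[k],[2,98]).round(4),"t",np.percentile(t[k],[2,98]).round(4),z[k].max().round(4))
im=cv2.imread("pics/s13.png")[130:250,270:400]; cv2.imwrite("pics/s13c.png",cv2.resize(im,None,fx=3,fy=3,interpolation=cv2.INTER_CUBIC))
im=cv2.imread("pics/w13.png")[40:340,200:440]; b=cv2.resize(im,(400,500))
a=cv2.copyMakeBorder(cv2.imread("pics/s13c.png"),0,140,0,0,cv2.BORDER_CONSTANT); cv2.imwrite("pics/s13c.png",np.hstack([a,b]))
E
```

```text
t 19.93 tcp [ 5.443e-01 -3.000e-04  2.878e-01] F [-0.6  0.  -0.7] grip mm 84.8
scene 0.89 [182. 334.] 334 z range [0.0601 0.0659 0.1182 0.1686 0.1736] tcp z 0.2878
wrist 0.85 [184. 318.] 1962 z range [0.0586 0.0645 0.135  0.1731 0.1736] tcp z 0.2878
20.13 tcp s,t,z [-1.000e-04  4.000e-04  2.851e-01] F [-0.  -0.   0.2] grip 85.2
-0.095 t [-0.0126  0.0128] z by lane [np.float64(0.0825), np.float64(0.0822), np.float64(0.0822)] 391
-0.08 t [-0.0128  0.0129] z by lane [np.float64(0.082), np.float64(0.082), np.float64(0.0819)] 356
-0.065 t [-0.0115  0.0118] z by lane [np.float64(0.0662), np.float64(0.0659), np.float64(0.066)] 289
-0.05 t [-0.0115  0.0119] z by lane [np.float64(0.066), np.float64(0.0661), np.float64(0.0659)] 286
-0.035 t [-0.0117  0.0121] z by lane [np.float64(0.0659), np.float64(0.066), np.float64(0.0662)] 288
-0.02 t [-0.0118  0.0113] z by lane [np.float64(0.0661), np.float64(0.0659), np.float64(0.0659)] 253
-0.005 t [-0.0125  0.0126] z by lane [np.float64(0.1064), np.float64(0.1137), np.float64(0.1043)] 511
0.01 t [-0.0085  0.0091] z by lane [np.float64(0.113), np.float6
[... 359 characters left out ...]
by lane [np.float64(0.0658), np.float64(0.0659), np.float64(0.0658)] 220
0.085 t [-0.0108  0.0123] z by lane [np.float64(0.0662), np.float64(0.0658), np.float64(0.0656)] 23
ends s [-0.0696  0.0796]
0.05 88 s [-0.011   0.0084] t [-0.023   0.0236] 0.0632
0.064 88 s [-0.0081  0.0056] t [-0.0215  0.0222] 0.078
0.078 70 s [-0.008  -0.0005] t [-0.0186  0.0187] 0.0914
0.092 74 s [-0.0105  0.011 ] t [-0.0149  0.0155] 0.106
0.106 538 s [-0.0112  0.0118] t [-0.0111  0.0107] 0.1199
0.12 89 s [-0.0098  0.0096] t [-0.0152  0.0158] 0.134
0.134 152 s [-0.0099  0.0095] t [-0.0168  0.0174] 0.1479
0.148 181 s [-0.0098  0.0092] t [-0.0182  0.0183] 0.1619
0.162 674 s [-0.0097  0.0111] t [-0.0209  0.0207] 0.1745
```

View pics/s13c.png

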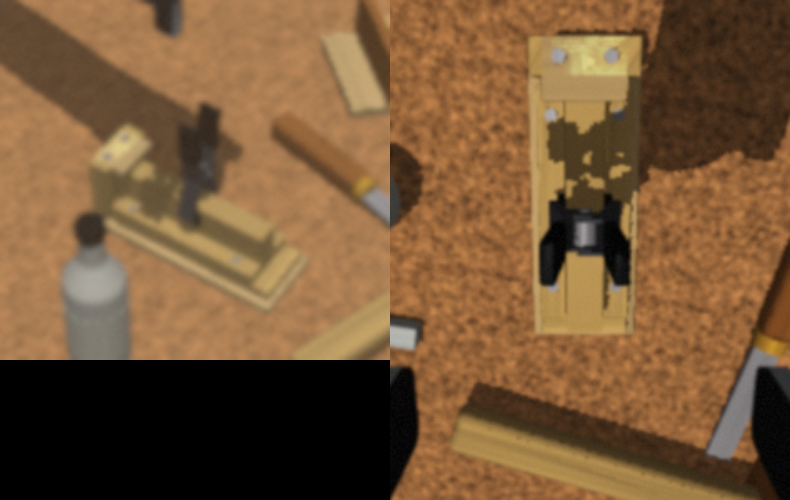

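The clamp stands upright and symmetric on the pile at mid-length. Its handle tops are about 42 mm apart, so the jaws are at about 24 mm, and the tips are about 17 mm below the strips' top edge. The strips are still at z = 66 mm.

```bash
python3 -c "
from h import *
print(ticket.hand_in())"
```

```text
the job is handed in; nothing more can be done
None
```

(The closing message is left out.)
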